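# Rock the angle gauge on the sprung stud to its mark

## Robot

A 6-joint arm with a two-finger parallel gripper is mounted at the origin on the work surface. World frame = base frame: x ahead of the robot, y to its left, z up, the work surface at z = 0. Lengths are in m, angles in rad, forces in N, time in s.
With the tool pointing down it reaches from about 0.375 to 0.9 m from the base axis. Payload 3.1 kg.
Tool frame: the origin (TCP) lies on the centre line of the jaws, within the pads' length; the fingertips stand 25 mm ahead of it and the grasp point (between the pads) lies 6 mm ahead of it; y points along the fingers, z is the direction in which the jaws open and shut, and the axes are right-handed (so a half turn about y gives the same grasp; the last joint's range is limited). The gripper opens to 87 mm and grips with 3 to 60 N. Pads are 19 mm wide; open, the fingers measure 117 mm over their backs; the gripper's body (75 mm by 190 mm) begins 51 mm behind the grasp point.
Start: joints at [-1.504, 0.527, 1.433, -0, 1.181, -0.178], TCP at [0.152, -0.606, 0.248] pointing down, gripper open.
Joint ranges: [-3.08, 3.08], [-0.75, 2.2], [0.22, 2.44], [-1.43, 4.57], [0, 2.65], [-2.85, 2.85]. Speed limits (rad/s): [2.79, 2.79, 3.14, 3.14, 3.14, 3.14].

## Interface

Orientations are given as a rotation vector (axis times angle).
In Python, from rig import read_state, get_image, finish_job gives the robot as it stands. The module is installed in compiled form; this text tells all that it offers.
- The arm moves only by the tool step_arm, never from a script. Its argument "commands" is one flat list of numbers, 4 for each row, row after row: the shift along the tool's x, y, z in mm, then the turn about the tool's y in degrees. In form: [dx, dy, dz, turn, dx, dy, dz, turn, ...]. A call has 1 to 20 rows; each row is the pose to reach, as a shift and turn from the pose measured when the call began, along the tool's axes at that moment; what a row does not reach only later rows make up. A row lasts 1/8 s, in which the tool goes at most 62.5 mm and 10.7 degrees, less where a joint would pass 70% of its speed; a pose out of reach is approached as far as the arm can. A call with a gripper value outside its range is refused whole. "jaw" is the gripper's target within -1 to 1 (fully open at 1, half-way at 0, shut at -1), set as the call begins (left out, the last holds). The fingers move at their own pace and stop on an object; "squeeze" is the grip in N (left out, the last holds). Time passes only in rows, so rows that repeat a pose let the fingers close. It gives the time, the measured TCP pose, the force and the opening at its end, in the units of the state.
- read_state(): the state, without advancing time (a new reading comes with each control period).
- get_image(name): name is "side" or "top" or "wrist"; returns a dict with "pixels" (384x512x3 uint8, red, green, blue), "vfov" (degrees; the focal length in pixels is half the picture's height over the tangent of half this angle, whatever the lens; pixels are square), "cx", "cy" (the principal point, pixels), "rvec" (rotation vector, rad) and "tvec" (3), from world to camera coordinates, as OpenCV has them; the wrist camera has in their place "tool_from_camera" (4x4, takes a point from camera to tool coordinates, whose origin is the TCP and whose axes are the tool frame's). Camera axes: x right, y down, z forward; pixel columns grow to the right and rows downward; lengths in m; the calibration is good to about 2 mm. A picture is of the moment at which its call begins: read the wrist's pose just before it. There is no depth.
- finish_job(): hands the job in, once; it reports no verdict.
The state is a dict: "time": time; "joints": joint angles; "joint_vel": joint speeds; "joint_efforts": joint torques, N m; "position": TCP position; "eef_rot": TCP orientation; "ft_force": force on the tool from outside, world axes, zero at the start; "moment": the same for the moment, N m; "finger_gap": finger opening in m.
Only numpy, scipy, OpenCV 4.12 (cv2) and the standard library are available. Lean on these libraries where they do the work, as an engineer would, in place of code of your own. Each camera call takes 0.05 s, during which the arm holds its last target.

## Task

Slide the wire bobbin up off the stud on the joist offcut and leave it lying in the grey tray. Then take the yellow angle gauge by its black stem, rest the middle of its foot on the stud and press lightly, so that the stud sinks a little but not to its stop, and rock the gauge until its swinging pointer settles on the red mark. Finish while still holding the gauge there, still, without having shoved the bowl, the spatula or the clay block.

Things in the scene. Friction and masses are not known exactly. Their poses are not given: they have to be found in the camera images.
- stand: Fixed offcut of pale joist timber, 95 (its x) x 150 (its y) x 45 mm high, lying flat; origin at the centre of its underside, z up. The stud stands upright in the middle of its top. Its position and yaw vary.
- stud_top (a point): Summit of the stud: a vertical dark steel post 24 mm in diameter with a black rubber top, standing 55 mm above the timber (100 mm above the bench). Its top is uneven: a dome of 10 mm radius with a smaller bump beside the summit (7 mm radius, centred 5 mm towards the stand's +y, about 2.5 mm lower). This point sinks with the stud.
- stud (a joint): How far the sprung stud is pushed straight down, m: 0 at rest, 0.012 at its stop. It starts to sink at about 0.3 N and then takes 0.6 N more for each mm (about 7.5 N at the stop).
- bobbin: Loose bobbin of copper wire with blue end rims, a straight tube 56 mm in outer diameter, 34 mm in bore and 40 mm high, 0.16 kg (the mass varies). At the start it sits on the timber round the stud with 5 mm play all round, and the stud stands 15 mm out of its top. Origin at the centre of its underside, z along its axis.
- bobbin_center (a point): Middle of the bobbin, on its axis, 20 mm from each end.
- tray: Fixed grey open tray, 170 x 170 mm outside, 25 mm high, walls and floor 5 mm thick; origin at the centre of its underside. It stands to one side of the offcut, the gauge to the other; which is which varies.
- gauge: Loose angle gauge, 0.36 kg (varies), at first upright on the bench. Origin: centre of the flat underside of its foot; z up through the stem, x out of the dial's face. Aluminium foot 34 (x) x 90 (y) x 12 mm; above it a yellow disc dial 92 mm in diameter, 10 mm thick, axis along x, centre at z = 60 mm, its white face on +x; on top the black stem.
- gauge_stem (a point): Middle of the part of the stem to grip, at z = 134 mm of the gauge. The stem is a black upright bar 22 x 22 mm in section, from z = 106 mm (top of the dial) to 157 mm.
- pointer (a joint): Reading of the pointer, rad: the black pointer, pivoted at the dial's centre, hangs plumb and swings freely (about 3 swings a second, dying out within a second). 0 with the gauge upright; rocking the gauge by an angle about its own +x axis (its top leaning to its own -y) makes it read plus that angle.
- pointer_tip (a point): Lower tip of the pointer, 40 mm below the pivot, 9.5 mm in front of the gauge's middle plane. Its z axis points from the tip back to the pivot.
- mark (a joint): The pointer reading that the red mark stands for, rad, same sign as pointer; between 0.15 and 0.45, set anew each time and fixed during the work.
- mark_mid (a point): Middle of the red mark, a tab 5.6 mm wide and 14 mm long on the lower part of the dial, 37 mm from the pivot. Its z axis points to the pivot.
- bowl: Bystander: black rubber mixing bowl, 116 mm across, 60 mm high, origin under its centre. Leave alone.
- spatula: Bystander: spatula 200 mm long lying on the bench beyond the offcut. Leave alone.
- clay: Bystander: terracotta-coloured block of clay, 70 x 110 x 50 mm. Leave alone.
Things that resemble listed ones, but are neither listed nor needed, are in the scene too. What is meant by the bobbin is not pink, and is the smaller of those in its own colour.

How it is judged:
By the outcome, as a careful person would: the job done as asked, in the order asked, and still so for the second after the job is handed in, while the arm keeps its last pose, push and grip.
It also fails if it takes over 69 s, if anything falls off the work surface, if the arm or the gripper's body presses on something with over 40 N, if the wrist force passes 120 N, or if a joint passes its speed limit or range.

## Working session

There is one attempt and no reset: what is moved stays moved. The work goes in short steps, Python scripts to look and compute and a tool call to move; the robot and the scene stay as the last step left them, time stands still between calls to the robot, and variables do not carry over. Pictures are saved under pics/ and viewed, and the job is handed in when it is done.

Besides the shell and the picture viewer there is one more tool, called after "Request:" as name(argument=value, ...) on one line, values as JSON. step_arm: Moves the arm, as the interface text tells. Its arguments: {"type":"object","properties":{"commands":{"type":"array","items":{"type":"number"}},"jaw":{"type":"number"},"squeeze":{"type":"number"}},"required":["commands"]}

```bash
mkdir -p pics; cat > h.py <<'E'
import numpy as np, cv2, pickle
from scipy.spatial.transform import Rotation as R
from rig import read_state, get_image
def grab(name):
    s=read_state(); im=get_image(name)
    h,w=im['pixels'].shape[:2]; f=h/2/np.tan(np.radians(im['vfov'])/2)
    if name=='wrist':
        T=np.eye(4);T[:3,:3]=R.from_rotvec(s['eef_rot']).as_matrix();T[:3,3]=s['position']
        W=T@np.array(im['tool_from_camera']); Rc=W[:3,:3]; o=W[:3,3]
    else:
        Rw=R.from_rotvec(im['rvec']).as_matrix(); Rc=Rw.T; o=-Rw.T@np.array(im['tvec'])
    c=dict(px=im['pixels'],f=f,cx=im['cx'],cy=im['cy'],Rc=Rc,o=o); return c
def ray(c,u,v):
    d=c['Rc']@np.array([(u-c['cx'])/c['f'],(v-c['cy'])/c['f'],1.]); return c['o'],d/np.linalg.norm(d)
def onz(c,u,v,z):
    o,d=ray(c,u,v); return o+d*(z-o[2])/d[2]
def proj(c,p):
    q=c['Rc'].T@(np.array(p)-c['o']); return np.array([c['cx']+c['f']*q[0]/q[2],c['cy']+c['f']*q[1]/q[2]])
def tri(c1,uv1,c2,uv2):
    o1,d1=ray(c1,*uv1);o2,d2=ray(c2,*uv2)
    A=np.stack([d1,-d2],1);t=np.linalg.lstsq(A,o2-o1,rcond=None)[0]
    a=o1+t[0]*d1;b=o2+t[1]*d2; return (a+b)/2,np.linalg.norm(a-b)
def save(c,fn,scale=1.5,crop=None):
    p=c['px']
    if crop: p=p[crop[1]:crop[3],crop[0]:crop[2]]
    cv2.imwrite('pics/'+fn,cv2.cvtColor(cv2.resize(p,None,fx=scale,fy=scale,interpolation=cv2.INTER_CUBIC),cv2.COLOR_RGB2BGR))
def store(c,fn): pickle.dump(c,open(fn+'.pkl','wb'))
def load(fn): return pickle.load(open(fn+'.pkl','rb'))
E
python3 - <<'E'
from h import *
for n in ['side','top','wrist']:
    c=grab(n);store(c,n+'0');save(c,n+'0.png');print(n,c['f'],c['o'].round(3),c['Rc'].round(2).tolist())
print(read_state())
E
```

```text
side 466.3952036456815 [ 0.516 -0.877  1.089] [[1.0, -0.05, 0.06], [-0.08, -0.75, 0.66], [0.01, -0.66, -0.75]]
top 373.29761804472577 [0.497 0.006 0.918] [[0.02, -0.99, 0.1], [-1.0, -0.02, 0.01], [-0.0, -0.1, -0.99]]
wrist 270.67434643359564 [ 0.234 -0.585  0.384] [[0.24, -0.92, -0.3], [-0.97, -0.23, -0.07], [-0.0, 0.31, -0.95]]
{'time': 0.15, 'joints': array([-1.50349178e+00,  5.28263279e-01,  1.43361499e+00, -2.13235195e-06,
        1.18140743e+00, -1.78529612e-01]), 'joint_vel': array([-0.00035713, -0.00182801, -0.00252673, -0.0005667 ,  0.00072924,
       -0.00058097]), 'joint_efforts': array([ 5.39445318e-04, -4.40428805e+01, -1.76842815e+01,  6.32835436e-02,
        5.52912347e-02, -9.87445765e-05]), 'position': array([ 0.15207752, -0.60567264,  0.24678762]), 'eef_rot': array([-0.2581857 ,  2.09245687, -2.08889563]), 'ft_force': array([-0.06474909,  1.045675  , -0.17319272]), 'moment': array([-0.02438335, -0.02521603,  0.01933529]), 'finger_gap': 0.08729566955573077}
```

View pics/side0.png

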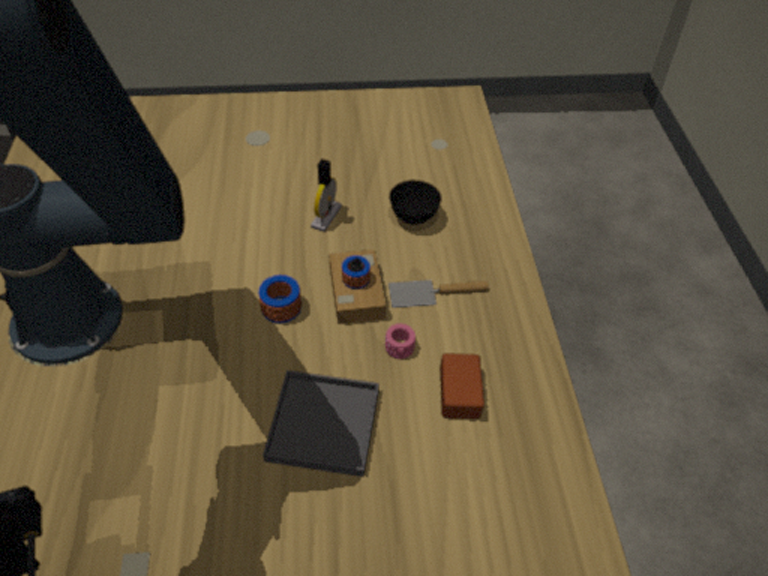

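View pics/top0.png

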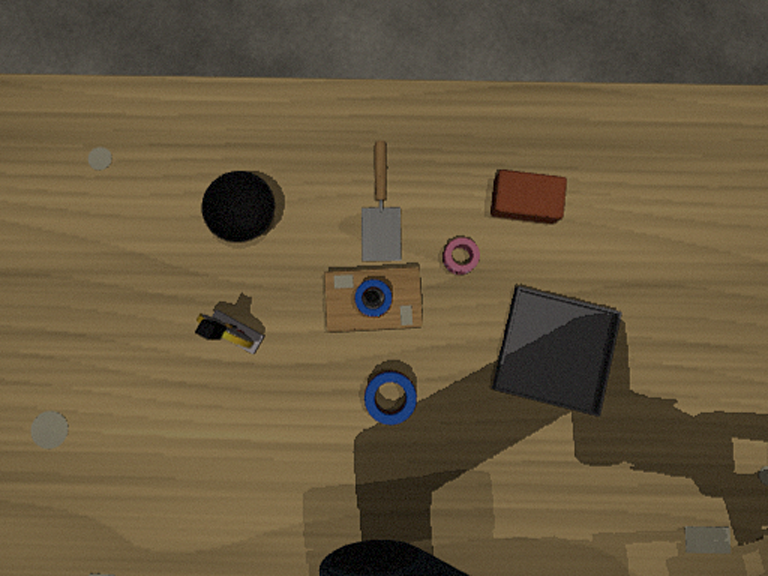

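View pics/wrist0.png

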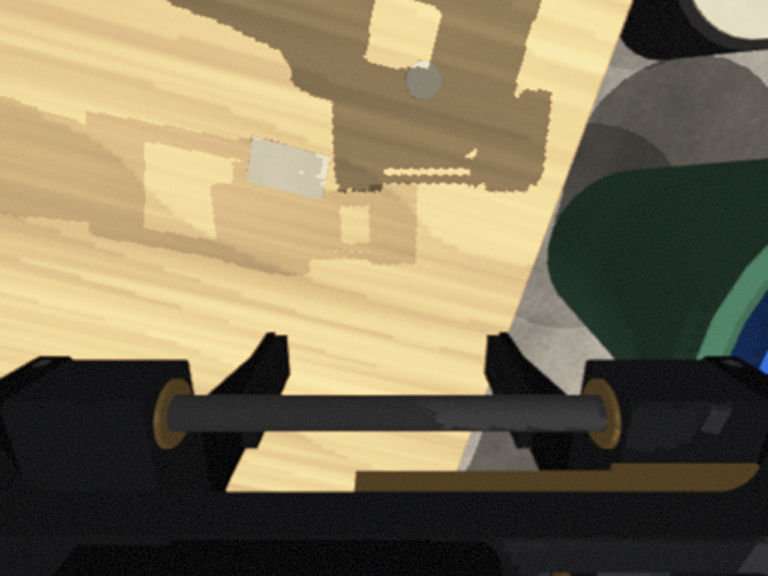

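The objects that could be the bobbin, by top-view pixels at ×1.5:
- **Small blue-rimmed one on the stud (374,297):** this fits, being the smaller of the blue ones and standing on the timber.
- **Large blue-rimmed one on the bench (391,397):** too big.
- **Pink ring (461,255):** excluded by its colour.

The tray is at about (556,350), the gauge at (230,330).

```bash
python3 - <<'E'
from h import *
t=load('top0');s=load('side0')
def blue(c):
    hsv=cv2.cvtColor(c['px'],cv2.COLOR_RGB2HSV)
    m=cv2.inRange(hsv,(105,150,50),(125,255,255))
    n,l,st,ce=cv2.connectedComponentsWithStats(m)
    out=[]
    for i in range(1,n):
        if st[i][4]>40:
            cs,_=cv2.findContours((l==i).astype(np.uint8),cv2.RETR_EXTERNAL,cv2.CHAIN_APPROX_NONE)
            e=cv2.fitEllipse(cv2.convexHull(cs[0])); out.append((st[i].tolist(),e)); print(st[i].tolist(),[np.round(x,1) for x in e])
    return out
print('top');a=blue(t);print('side');b=blue(s)
E
python3 - <<'E'
from h import *
t=load('top0');s=load('side0')
save(t,'crop_t.png',4,(200,160,300,300)); save(s,'crop_s.png',5,(190,90,300,230)); save(t,'gauge_t.png',6,(120,190,190,250)); 
E
```

```text
top
[237, 186, 24, 25, 279] [array([248.5, 198. ]), array([23.7, 24.1]), np.float64(159.9)]
[243, 248, 34, 35, 569] [array([259.9, 265. ]), array([33.9, 34.6]), np.float64(166.7)]
side
[228, 171, 18, 14, 118] [array([236.9, 177.4]), array([13.4, 17.4]), np.float64(90.0)]
[173, 184, 26, 21, 266] [array([185.7, 193.8]), array([20.3, 26. ]), np.float64(82.6)]
```

View pics/crop_t.png

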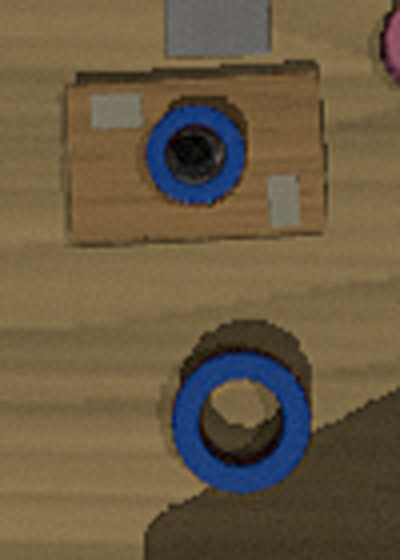

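View pics/crop_s.png

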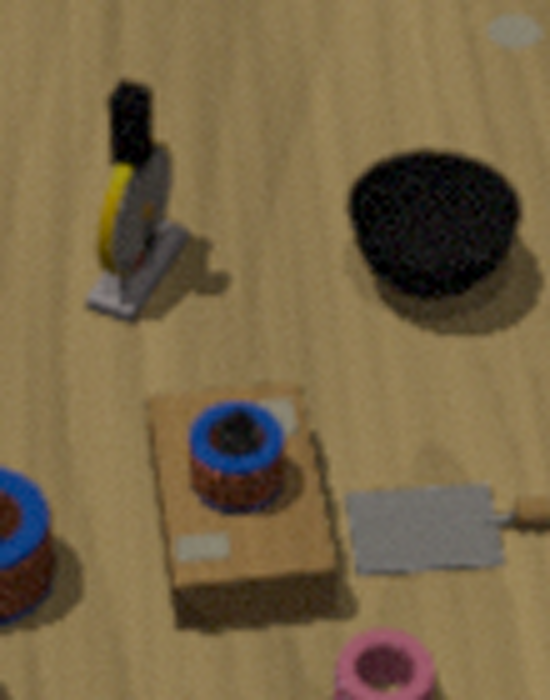

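View pics/gauge_t.png

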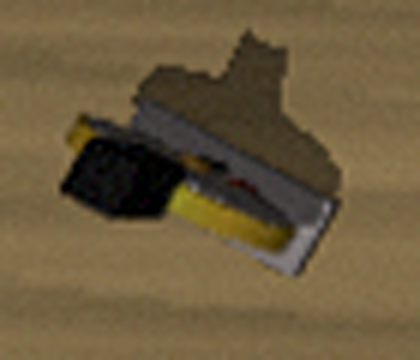

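The crops confirm it: the small blue-rimmed bobbin, top-view raw pixel (248.5,198), sits round the stud. The larger one at (260,265) stands on the bench.

```bash
python3 - <<'E'
from h import *
t=load('top0');s=load('side0')
p,e=tri(t,(248.5,198),s,(236.9,177.4));print('bobbin top',p.round(4),e, 'dia',23.9/t['f']*(t['o'][2]-p[2]), 'big',onz(t,259.9,265,.05).round(3))
print('z85',onz(t,248.5,198,.085).round(4))
# stand top corners: from crop_t
for u,v in [(65,88),(318,64),(326,232),(72,243)]:
    print('stand',onz(t,200+u/4,160+v/4,.045).round(4))
# tray dark mask
hsv=cv2.cvtColor(t['px'],cv2.COLOR_RGB2HSV)
for z,pts in [(.025,[(517,286),(620,312),(600,414),(492,388)])]:
    q=[onz(t,u/1.5,v/1.5,z) for u,v in pts]; print('tray',np.round(q,3).tolist(),np.mean(q,0).round(4))
q=[onz(s,u/1.5,v/1.5,.025) for u,v in [(287,372),(379,381),(362,473),(265,461)]]; print('tray side',np.mean(q,0).round(4))
# gauge: stem top; foot corners (z=.012 top)
for n,(u,v) in dict(A=(135,97),B=(340,203),C=(300,277)).items(): print('foot',n,onz(t,120+u/6,190+v/6,.012).round(4))
p,e=tri(t,(120+112/6,190+181/6),s,(190+130/5,90+90/5));print('stemtop approx',p.round(4),e)
for f,c in(('t',t),('s',s)):
    h=cv2.cvtColor(c['px'],cv2.COLOR_RGB2HSV)
    m=cv2.inRange(h,(22,150,90),(35,255,255));n,l,st,ce=cv2.connectedComponentsWithStats(m)
    print([(x.tolist(),y.round(1).tolist()) for x,y in zip(st,ce) if 10<x[4]<2000])
E
```

```text
bobbin top [0.5649 0.0299 0.0844] 0.00047496285855295225 dia 0.05334191099552993 big [0.414 0.002 0.05 ]
z85 [0.5646 0.0298 0.085 ]
stand [0.6044 0.1078 0.045 ]
stand [ 0.6212 -0.041   0.045 ]
stand [ 0.5225 -0.0469  0.045 ]
stand [0.5134 0.101  0.045 ]
tray [[0.591, -0.199, 0.025], [0.553, -0.363, 0.025], [0.392, -0.328, 0.025], [0.429, -0.159, 0.025]] [ 0.4914 -0.262   0.025 ]
tray side [ 0.4926 -0.2668  0.025 ]
foot A [0.5461 0.2892 0.012 ]
foot B [0.5048 0.2044 0.012 ]
foot C [0.4749 0.2193 0.012 ]
stemtop approx [0.5118 0.2476 0.1653] 0.004775820397752048
[([148, 221, 18, 10, 72], [156.1, 225.8])]
[([209, 123, 7, 17, 55], [212.1, 130.5])]
```

```bash
cat >> h.py <<'E'
def togo(p,zdir=None):
    "shift (mm) in tool axes and turn (deg, + about tool y) so that TCP gets to p with tool z along zdir"
    s=read_state();M=R.from_rotvec(s['eef_rot']).as_matrix()
    d=M.T@(np.array(p)-s['position'])*1000
    out=[d.round(1).tolist()]
    if zdir is not None:
        for sg in (1,-1):
            z=M.T@np.array(zdir+[0.])*sg; out.append(round(np.degrees(np.arctan2(z[0],z[2])),1))
    return out
E
python3 - <<'E'
from h import *
s=read_state();print(R.from_rotvec(s['eef_rot']).as_matrix().round(3));print(np.diff(0) if 0 else '')
print(togo([.5648,.0299,.20],[0,1]))
E
```

```text
[[-0.97  -0.     0.243]
 [-0.243  0.002 -0.97 ]
 [-0.    -1.    -0.002]]

[[-555.0, 47.8, -515.9], np.float64(-165.9), np.float64(14.1)]
```

Request:
step_arm(commands=[-555, 48, -516, 0, -555, 48, -516, 0, -555, 48, -516, 0, -555, 48, -516, 0, -555, 48, -516, 0, -555, 48, -516, 0, -555, 48, -516, 0, -555, 48, -516, 0, -555, 48, -516, 0, -555, 48, -516, 0, -555, 48, -516, 0, -555, 48, -516, 0, -555, 48, -516, 0, -555, 48, -516, 0, -555, 48, -516, 0, -555, 48, -516, 0], jaw=1)

```text
time: 2.15
position: [0.5642, 0.0284, 0.1999]
eef_rot: [-0.256, 2.094, -2.091]
ft_force: [-0.5, -0.0, -0.1]
finger_gap: 0.0869
```

```bash
python3 - <<'E'
from h import *
print(read_state()['joints'].round(2))
w=grab('wrist');store(w,'w1');save(w,'w1.png')
print(togo([.5648,.0299,.074]))
E
```

```text
[-0.15  0.51  1.63  0.    1.    1.18]
[[-0.7, 126.0, -1.0]]
```

View pics/w1.png

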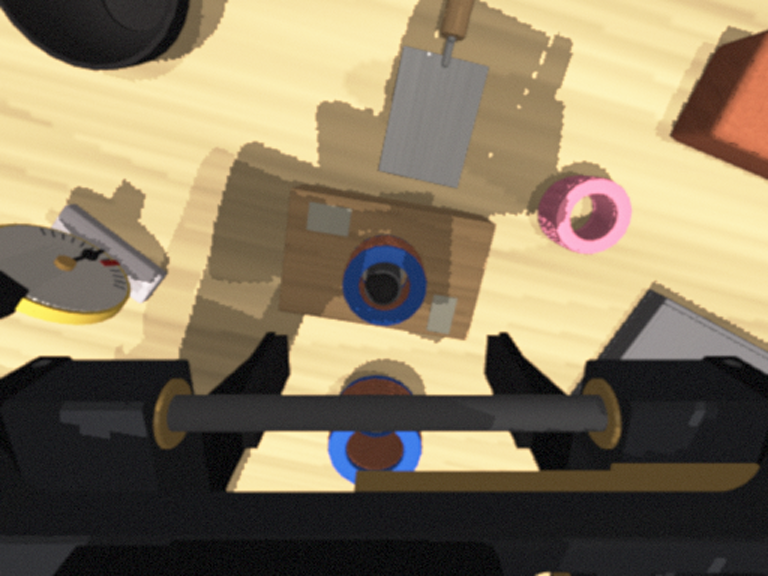

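The wrist view shows the small bobbin round the stud at (384,283) on the ×1.5 picture. The dial face is at (62,265), with its red mark near (110,262) and the pointer near (90,253).

```bash
python3 - <<'E'
from h import *
w=load('w1');t=load('top0')
h=cv2.cvtColor(w['px'],cv2.COLOR_RGB2HSV);m=cv2.inRange(h,(105,140,40),(125,255,255))
m[:150]=0;m[220:]=0
cs,_=cv2.findContours(m,cv2.RETR_EXTERNAL,cv2.CHAIN_APPROX_NONE);c=max(cs,key=cv2.contourArea);e=cv2.fitEllipse(cv2.convexHull(c));print(e)
print(onz(w,*e[0],.085).round(4),tri(w,e[0],t,(248.5,198)))
E
```

```text
((255.9149169921875, 189.75245666503906), (51.88315200805664, 54.092857360839844), 91.36223602294922)
[0.5664 0.0308 0.085 ] (array([0.5649722 , 0.03021569, 0.08021127]), np.float64(0.0004752710286858972))
```

Request:
step_arm(commands=[-1.5, 40, -1.5, 0, -1.5, 80, -1.5, 0, -1.5, 110, -1.5, 0, -1.5, 126, -1.5, 0, -1.5, 126, -1.5, 0])

```text
time: 2.82
position: [0.5649, 0.0301, 0.0733]
eef_rot: [-0.257, 2.095, -2.091]
ft_force: [0.7, -1.2, -0.2]
finger_gap: 0.0871
```

Request:
step_arm(commands=[0, 0, 0, 0, 0, 0, 0, 0, 0, 0, 0, 0, 0, 0, 0, 0, 0, 0, 0, 0, 0, 0, 0, 0, 0, 0, 0, 0, 0, 0, 0, 0], jaw=-1, squeeze=15)

```text
time: 3.82
position: [0.5651, 0.0302, 0.0738]
eef_rot: [-0.257, 2.095, -2.091]
ft_force: [-0.1, -0.3, 5.3]
finger_gap: 0.0558
```

Request:
step_arm(commands=[0, -20, 0, 0, 0, -40, 0, 0, 0, -65, 0, 0, 0, -90, 0, 0, 0, -115, 0, 0, 0, -120, 0, 0, 0, -120, 0, 0])

```text
time: 4.7
position: [0.5648, 0.03, 0.1931]
eef_rot: [-0.258, 2.096, -2.091]
ft_force: [-0.0, -0.3, -1.1]
finger_gap: 0.056
```

```bash
python3 - <<'E'
from h import *
s=grab('side');save(s,'s2.png',4,(180,60,330,200));store(s,'s2')
c=[.4915,-.264]
print(togo([*c,.195]),togo([*c,.034]))
E
```

```text
[[141.5, -2.7, 267.9]] [[141.0, 158.3, 268.3]]
```

View pics/s2.png

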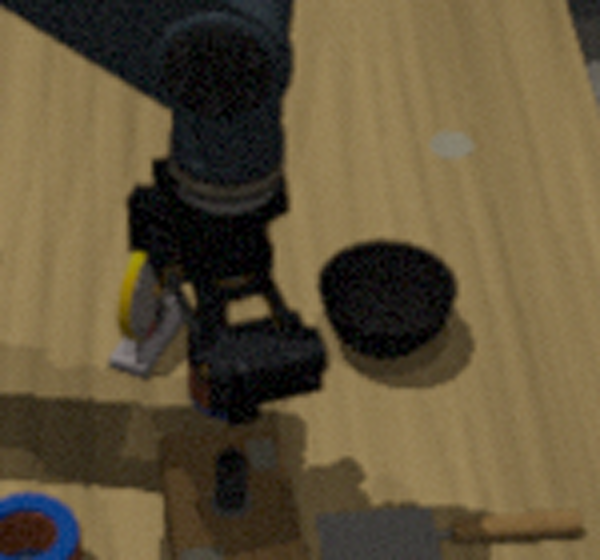

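Request:
step_arm(commands=[141, 0, 268, 0, 141, 0, 268, 0, 141, 0, 268, 0, 141, 0, 268, 0, 141, 0, 268, 0, 141, 0, 268, 0, 141, 0, 268, 0, 141, 60, 268, 0, 141, 100, 268, 0, 141, 130, 268, 0, 141, 150, 268, 0, 141, 154, 268, 0])

```text
time: 6.25
position: [0.4908, -0.261, 0.0367]
eef_rot: [-0.265, 2.1, -2.088]
ft_force: [-0.3, 0.2, -1.9]
finger_gap: 0.0558
```

```bash
python3 - <<'E'
from h import *
w=grab('wrist');save(w,'w3.png',1.2)
print(togo([.4915,-.264,.034]))
E
```

```text
[[0.3, 3.2, 2.4]]
```

View pics/w3.png

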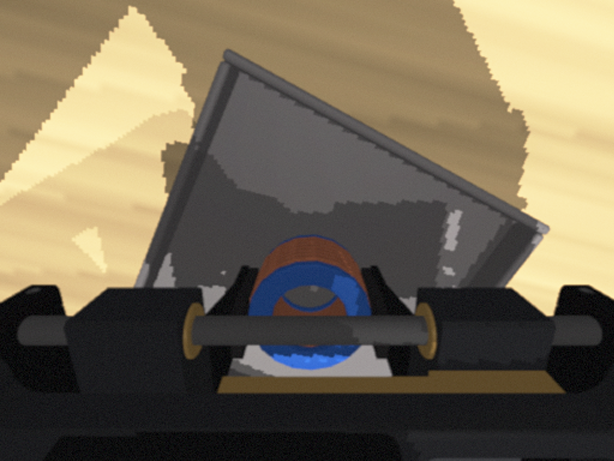

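The bobbin is held centrally between the jaws at (310,310) and is inside the tray walls. I'll lower the last 2–3 mm and release.

Request:
step_arm(commands=[0, 1.5, 0, 0, 0, 2.5, 0, 0, 0, 2.5, 0, 0])

```text
time: 6.68
position: [0.4915, -0.2618, 0.0353]
eef_rot: [-0.263, 2.097, -2.089]
ft_force: [-0.5, 0.5, -1.7]
finger_gap: 0.0559
```

Request:
step_arm(commands=[0, 0, 0, 0, 0, 0, 0, 0, 0, 0, 0, 0, 0, 0, 0, 0, 0, 0, 0, 0, 0, -60, 0, 0, 0, -120, 0, 0, 0, -180, 0, 0, 0, -180, 0, 0], jaw=1)

```text
time: 7.8
position: [0.4951, -0.2644, 0.2206]
eef_rot: [-0.253, 2.084, -2.095]
ft_force: [-0.5, -0.9, -0.6]
finger_gap: 0.0869
```

```bash
python3 - <<'E'
from h import *
# reference: gauge approx (0.5105,0.254), x axis (0.9,-0.44)
gx=np.array([.899,-.438])
w=grab('top');save(w,'t4.png',1.2);print(read_state()['joints'].round(2))
print('above gauge',togo([.5105,.254,.25],[.899,-.438]))
E
```

```text
[-0.69  0.48  1.63 -0.    1.03  0.64]
above gauge [[-142.0, -32.4, -497.5], np.float64(-50.0), np.float64(130.0)]
```

View pics/t4.png

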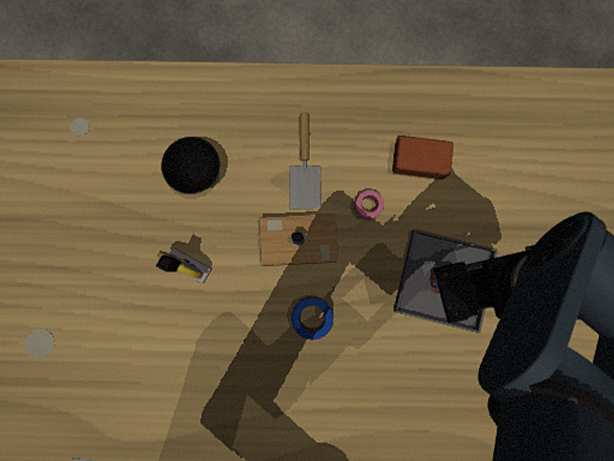

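The bobbin is in the tray at (433,280), the stud is bare, and nothing else has moved. Next I'll move so the wrist camera views the dial face obliquely.

```bash
python3 - <<'E'
from h import *
print(togo([.663,.18,.20],[.899,-.438]))
E
```

```text
[[-272.0, 17.5, -388.7], np.float64(-50.0), np.float64(130.0)]
```

Request:
step_arm(commands=[-272, 17, -389, -50, -272, 17, -389, -50, -272, 17, -389, -50, -272, 17, -389, -50, -272, 17, -389, -50, -272, 17, -389, -50, -272, 17, -389, -50, -272, 17, -389, -50, -272, 17, -389, -50, -272, 60, -389, -50, -272, 87, -389, -50, -272, 87, -389, -50, -272, 87, -389, -50])

```text
time: 9.48
position: [0.6631, 0.1794, 0.1308]
eef_rot: [-0.96, 1.535, -1.536]
ft_force: [-0.1, 0.6, -0.7]
finger_gap: 0.0871
```

```bash
python3 - <<'E'
from h import *
print(read_state()['joints'].round(2))
w=grab('wrist');store(w,'w5');save(w,'w5.png')
E
```

```text
[ 0.1   0.74  1.36 -0.    1.04  0.56]
```

View pics/w5.png

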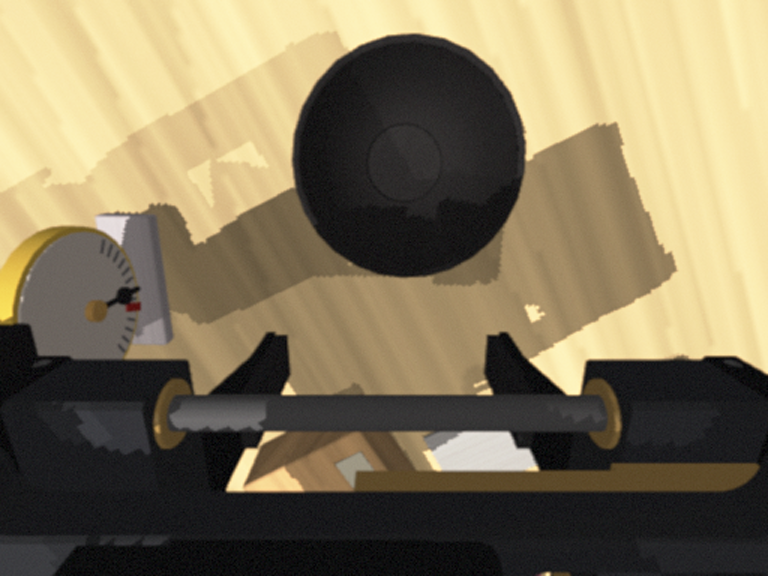

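```bash
python3 - <<'E'
from h import *
w=load('w5');save(w,'w5c.png',6,(0,130,125,240))
h=cv2.cvtColor(w['px'],cv2.COLOR_RGB2HSV);sub=(slice(130,240),slice(0,125))
for n,m in dict(red=cv2.inRange(h,(0,150,60),(6,255,255))|cv2.inRange(h,(172,150,60),(180,255,255)),org=cv2.inRange(h,(10,100,60),(20,255,255))).items():
    mm=np.zeros_like(m);mm[sub]=m[sub];nn,l,st,ce=cv2.connectedComponentsWithStats(mm)
    print(n,[(a.tolist(),b.round(2).tolist()) for a,b in zip(st[1:],ce[1:]) if a[4]>8])
E
```

```text
red [([85, 202, 8, 5, 39], [88.59, 204.05])]
org [([12, 150, 53, 14, 79], [37.96, 152.99]), ([57, 200, 15, 15, 176], [63.57, 206.77]), ([82, 230, 6, 10, 22], [84.41, 234.82])]
```

View pics/w5c.png

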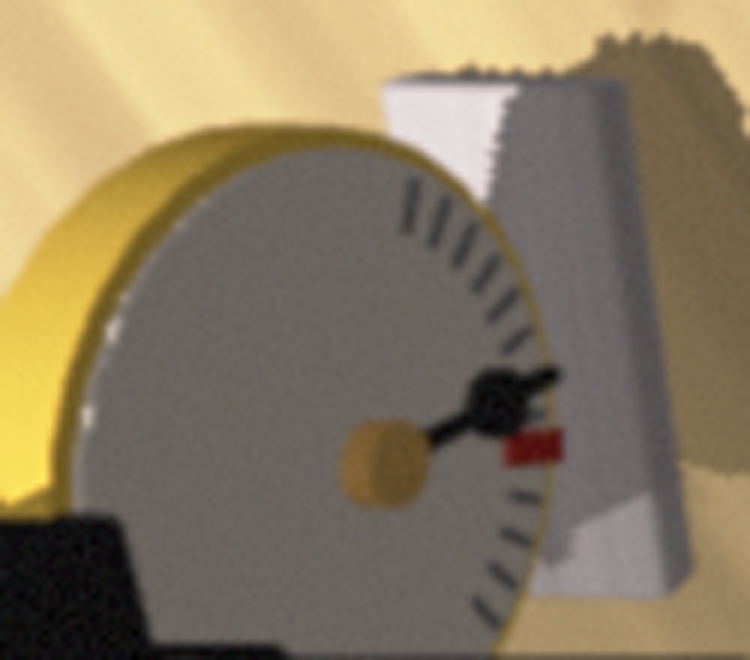

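```bash
cat > g.py <<'E'
from h import *
def plane(c,uv,o,gx,off):
    O,d=ray(c,*uv);n=np.append(gx,0);return O+d*((o+n*off-O)@n)/(d@n)
E
python3 - <<'E'
from g import *
w=load('w5');f=lambda u,v:(u/6-.4,130+v/6-.4)
P1=onz(w,*f(595,82),.012);P2=onz(w,*f(665,597),.012);print('edge',P1.round(4),P2.round(4),np.linalg.norm(P1-P2))
B1=onz(w,*f(628,85),0);B2=onz(w,*f(690,572),0);print('bench edge',B1.round(4),B2.round(4),np.linalg.norm(B1-B2))
Q=onz(w,*f(385,85),.012);print('far corner',Q.round(4),np.linalg.norm(Q-P1))
gy=(P1-P2)[:2]+(B1-B2)[:2];gy/=np.linalg.norm(gy);gx=np.array([gy[1],-gy[0]]);print('yaw x',np.degrees(np.arctan2(gx[1],gx[0])))
o=((P1+P2)/2)[:2]-gx*.017;o2=((B1+B2)/2)[:2]-gx*.017;print('origin',o.round(4),o2.round(4))
o=np.append((o+o2)/2,0)
def loc(p):d=p-o;return np.array([d[:2]@gx,d[:2]@gy,d[2]])*1000
for n,uv,off in [('pivot face',f(390,465),.0095),('bob',f(498,402),.0095),('tip',f(560,373),.0095),('mark',(88.59,204.05),.0055),('markc',f(534,447),.0055),('mark in',f(507,450),.0055),('mark out',f(562,444),.0055)]:
    q=loc(plane(w,uv,o,gx,off));print(n,q.round(1),'ang from pivot(0,60)',np.arctan2(q[1],60-q[2]).round(3),'r',np.hypot(q[1],60-q[2]).round(1))
E
```

```text
edge [0.549 0.288 0.012] [0.5063 0.2096 0.012 ] 0.08927571464985218
bench edge [0.5465 0.2867 0.    ] [0.5043 0.2095 0.    ] 0.08797931563606637
far corner [0.5191 0.3021 0.012 ] 0.033095528152157924
yaw x -28.650107133809552
origin [0.5128 0.2569] [0.5105 0.2563]
pivot face [ 9.5 -0.9 58.9] ang from pivot(0,60) -0.711 r 1.4
bob [ 9.5 -0.3 34.5] ang from pivot(0,60) -0.011 r 25.5
tip [ 9.5 -1.  18.4] ang from pivot(0,60) -0.023 r 41.6
mark [  5.5 -12.7  21.6] ang from pivot(0,60) -0.32 r 40.4
markc [  5.5 -12.8  21.6] ang from pivot(0,60) -0.321 r 40.4
mark in [  5.5 -10.7  28.3] ang from pivot(0,60) -0.326 r 33.5
mark out [  5.5 -15.   14.3] ang from pivot(0,60) -0.318 r 48.1
```

The mark reads about 0.32 rad. As checks, the pointer tip radius comes to 41.6 mm (40 given) and the pointer reads about 0. Next is a look at the stem from above.

```bash
python3 - <<'E'
from h import *
y=np.radians(-28);print(togo([.511,.2555,.25],[np.cos(y),np.sin(y)]))
E
```

```text
[[-1.3, -118.6, -170.3], np.float64(2.0), np.float64(-178.0)]
```

Request:
step_arm(commands=[0, -60, 0, 0, -1, -118, -20, 2, -1, -118, -70, 2, -1, -118, -130, 2, -1, -118, -170, 2, -1, -118, -170, 2, -1, -118, -170, 2])

```text
time: 10.4
position: [0.5125, 0.2551, 0.251]
eef_rot: [-0.932, 1.556, -1.56]
ft_force: [0.8, 0.7, -1.0]
finger_gap: 0.0869
```

```bash
python3 - <<'E'
from h import *
w=grab('wrist');store(w,'w6');save(w,'w6.png')
E
```

```text
(no output)
```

View pics/w6.png

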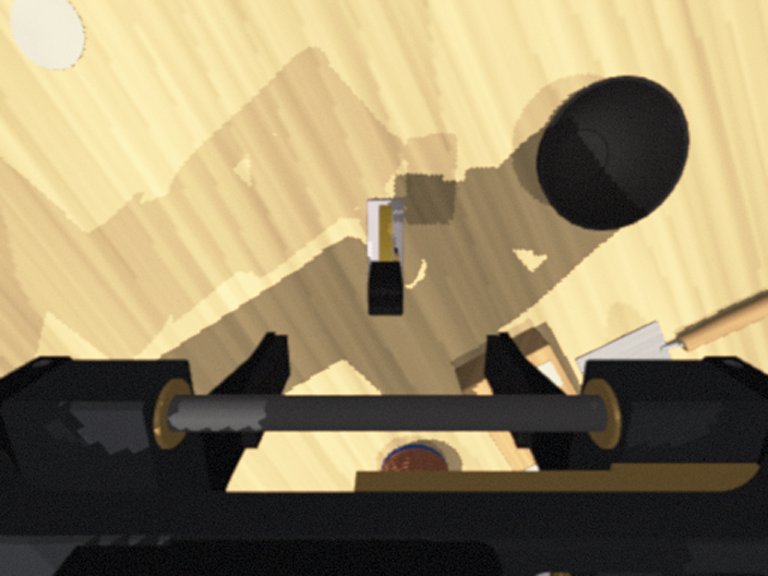

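```bash
python3 - <<'E'
from h import *
w=load('w6');c=dict(w);c['px']=np.clip(w['px'].astype(int)*3,0,255).astype(np.uint8);save(c,'w6c.png',8,(230,120,290,220))
E
```

```text
(no output)
```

View pics/w6c.png

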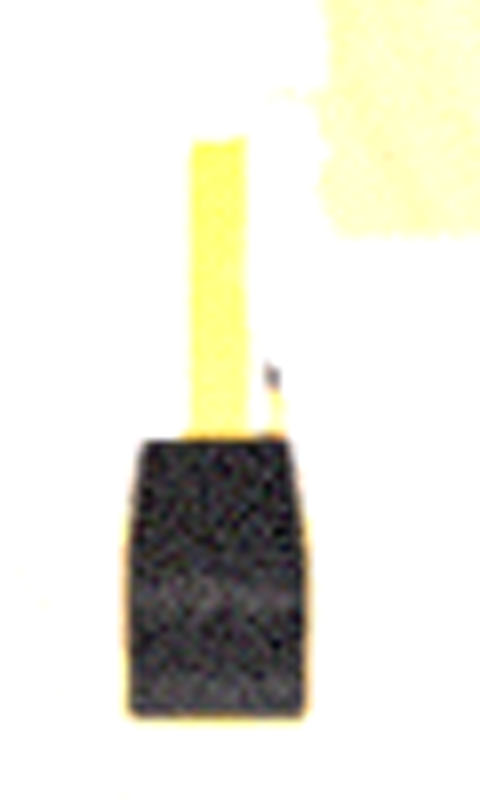

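```bash
python3 - <<'E'
from h import *
w=load('w6');t=load('top0');s=load('side0')
f=lambda u,v:(230+u/8-.45,120+v/8-.45)
for z in(.157,):
  q=[onz(w,*f(u,v),z) for u,v in[(127,716),(306,716),(306,545),(127,545)]];c=np.mean(q,0);print(z,c.round(4),np.linalg.norm(q[0]-q[1]),np.linalg.norm(q[1]-q[2]))
d=q[1]-q[0];print('yaw',np.degrees(np.arctan2(d[1],d[0])))
# height by 2 views: stem near-edge mid vs first top picture
tc=(120+100/6-.4,190+186/6-.4)
for zz in(.14,.157,.17):print(zz,onz(t,*tc,zz).round(4))
print(tri(w,f(216.5,630),t,tc))
a=np.radians(-28);print(togo([c[0],c[1],.140],[np.cos(a),np.sin(a)]))
E
```

```text
0.157 [0.5123 0.2568 0.157 ] 0.020558017662523295 0.020575557442783683
yaw -28.13077496536886
0.14 [0.5089 0.2607 0.14  ]
0.157 [0.5086 0.2551 0.157 ]
0.17 [0.5084 0.2508 0.17  ]
(array([0.51016494, 0.25603217, 0.15268146]), np.float64(0.003140283763173949))
[[-1.3, 110.6, -1.8], np.float64(-0.0), np.float64(180.0)]
```

Request:
step_arm(commands=[-1, 40, -2, 0, -1, 75, -2, 0, -1, 100, -2, 0, -1, 110.5, -2, 0, -1, 110.5, -2, 0])

```text
time: 11.08
position: [0.5128, 0.2562, 0.1397]
eef_rot: [-0.932, 1.558, -1.561]
ft_force: [1.1, 0.2, 0.1]
finger_gap: 0.0872
```

Request:
step_arm(commands=[0, 0, 0, 0, 0, 0, 0, 0, 0, 0, 0, 0, 0, 0, 0, 0, 0, 0, 0, 0, 0, 0, 0, 0, 0, 0, 0, 0, 0, 0, 0, 0, 0, 0, 0, 0, 0, 0, 0, 0], jaw=-1, squeeze=15)

```text
time: 12.32
position: [0.5127, 0.2563, 0.1396]
eef_rot: [-0.932, 1.558, -1.561]
ft_force: [0.0, -0.3, 0.1]
finger_gap: 0.0218
```

```bash
python3 - <<'E'
from h import *
s=read_state();print(s['position'],s['joints'].round(2))
print(togo([.5655,.0303,.275],[0,-1]))
E
```

```text
[0.51268059 0.25628199 0.13962928] [ 0.27  0.6   1.66 -0.    0.87  0.76]
[[174.2, -135.2, 153.5], np.float64(61.9), np.float64(-118.1)]
```

Request:
step_arm(commands=[0, -30, 0, 0, 0, -70, 0, 0, 0, -110, 0, 0, 0, -135, 0, 0, 30, -135, 30, 10, 60, -135, 60, 20, 90, -135, 90, 30, 120, -135, 110, 40, 150, -135, 130, 50, 160, -135, 140, 58, 160, -135, 140, 62, 160, -135, 140, 62, 160, -135, 140, 62])

```text
time: 13.95
position: [0.5598, 0.0494, 0.2743]
eef_rot: [0.003, 2.221, -2.22]
ft_force: [-0.1, 0.7, -3.1]
finger_gap: 0.022
```

```bash
python3 - <<'E'
from h import *
print(read_state()['joints'].round(2),read_state()['ft_force'])
s=grab('side');store(s,'s7');save(s,'s7.png',4,(150,60,340,200));t=grab('top');store(t,'t7');save(t,'t7.png')
E
```

```text
[-0.11  0.41  1.56  0.    1.17  1.46] [-0.07656014  0.6945048  -3.14677024]
```

View pics/s7.png

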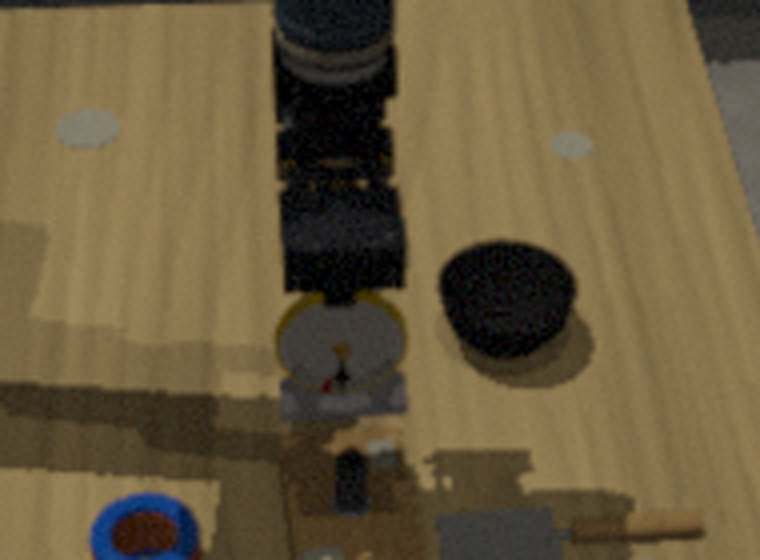

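View pics/t7.png

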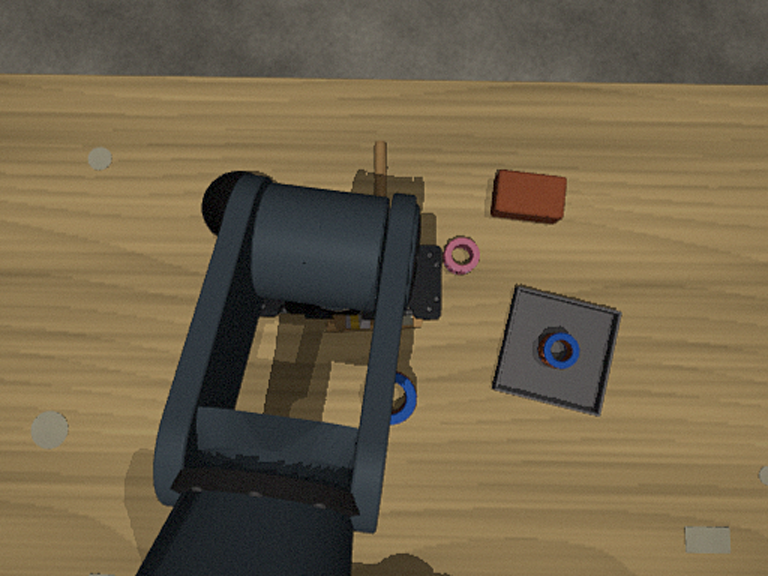

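The bobbin stands in the tray at (558,350), the gauge hangs upright, and the side camera sees its face. Now I'll check the stud summit against the side view.

```bash
python3 - <<'E'
from h import *
s=load('s7');c=dict(s);c['px']=np.clip(s['px'].astype(int)*3,0,255).astype(np.uint8);save(c,'s7c.png',8,(210,125,265,200))
for p in [(.565,.0303,.1),(.553,.0303,.09),(.577,.0303,.09),(.565,.0303,.045)]:
  print(p,((proj(s,p)-[210,125]+.5)*8).round(0))
cp=cv2.imread('pics/t4.png'); 
E
```

```text
(0.565, 0.0303, 0.1) [218. 393.]
(0.553, 0.0303, 0.09) [185. 414.]
(0.577, 0.0303, 0.09) [252. 410.]
(0.565, 0.0303, 0.045) [219. 494.]
```

View pics/s7c.png

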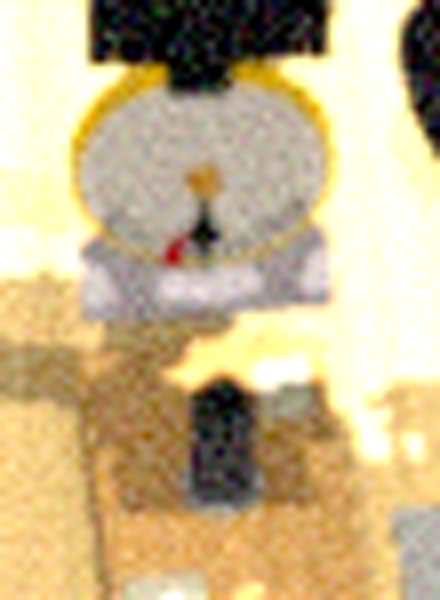

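```bash
python3 - <<'E'
from h import *
s=load('s7');x,y,z=read_state()['position'];print(x,y,z)
P=lambda *p:((proj(s,p)-[210,125]+.5)*8).round(0)
b=z-.1396
for n,p in dict(fl=(x-.045,y-.017,b),fr=(x+.045,y-.017,b),ftl=(x-.045,y-.017,b+.012),pivot=(x,y-.0095,b+.06),tip=(x,y-.0095,b+.02),dl=(x-.046,y-.005,b+.06),dr=(x+.046,y-.005,b+.06)).items():print(n,P(*p))
print('studfrontbase',P(.565,.0183,.045))
E
```

```text
0.5600269424909238 0.04948998177932327 0.2745560670252982
fl [ 76. 328.]
fr [331. 317.]
ftl [ 75. 305.]
pivot [201. 185.]
tip [202. 267.]
dl [ 66. 182.]
dr [334. 171.]
studfrontbase [221. 518.]
```

```bash
python3 - <<'E'
from h import *
print(togo([.5645,.031,.246]),R.from_rotvec(read_state()['eef_rot']).as_matrix().round(3).tolist())
E
```

```text
[[-4.4, 28.6, 18.5]] [[-1.0, 0.003, -0.0], [0.0, 0.0, -1.0], [-0.003, -1.0, -0.0]]
```

Request:
step_arm(commands=[-2, 0, 10, 0, -4.5, 0, 18.5, 0, -4.5, 10, 18.5, 0, -4.5, 20, 18.5, 0, -4.5, 28, 18.5, 0, -4.5, 28, 18.5, 0, -4.5, 28, 18.5, 0, -4.5, 28, 18.5, 0])

```text
time: 15.05
position: [0.565, 0.031, 0.247]
eef_rot: [0.005, 2.219, -2.219]
ft_force: [-0.1, 0.2, -2.6]
finger_gap: 0.0221
```

```bash
python3 - <<'E'
from h import *
s=grab('side');store(s,'s8');print(read_state()['position'],read_state()['ft_force']);c=dict(s);c['px']=np.clip(s['px'].astype(int)*3,0,255).astype(np.uint8);save(c,'s8c.png',8,(200,125,275,195))
E
```

```text
[0.56489559 0.03102665 0.24695984] [-0.08079585 -0.50392282 -2.44611175]
```

View pics/s8c.png

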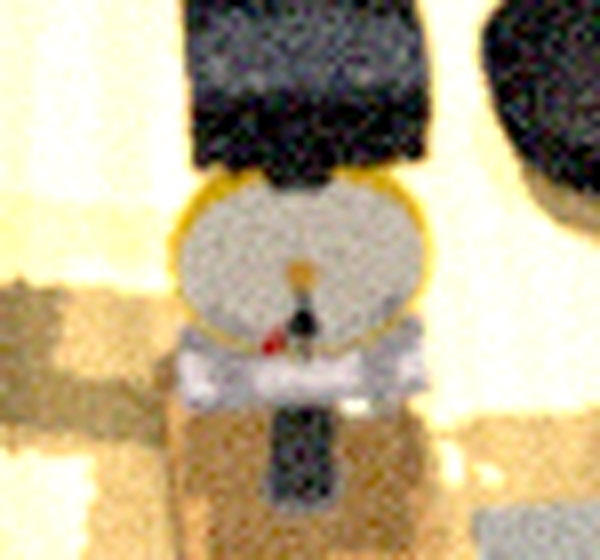

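The foot (centre u≈302) is over the stud (u≈303). Lowering onto it now.

Request:
step_arm(commands=[0, 2, 0, 0, 0, 4, 0, 0, 0, 6, 0, 0, 0, 8, 0, 0, 0, 10, 0, 0, 0, 11, 0, 0, 0, 11, 0, 0, 0, 11, 0, 0], squeeze=10)

```text
time: 16.1
position: [0.565, 0.031, 0.2362]
eef_rot: [0.005, 2.219, -2.219]
ft_force: [-0.7, -0.5, -0.9]
finger_gap: 0.0216
```

```bash
python3 - <<'E'
from h import *
s=grab('side');s=grab('side');print(read_state()['position'],read_state()['ft_force'])
E
```

```text
[0.56497584 0.03103078 0.23609247] [-0.6311065  -0.57154471 -1.27249766]
```

Request:
step_arm(commands=[0, 1, 0, 0, 0, 2, 0, 0, 3, 2, 0, 0, 7, 2.2, 0, 0, 10, 2.4, 0, 0, 13.3, 2.6, 0, 0, 17, 3, 0, 0, 20, 3.4, 0, 0, 23, 3.9, 0, 0, 26.6, 4.5, 0, 0, 30, 5.2, 0, 0, 33, 5.9, 0, 0, 36, 6.6, 0, 0, 39.6, 7.5, 0, 0, 39.6, 7.5, 0, 0, 39.6, 7.5, 0, 0, 39.6, 7.5, 0, 0, 39.6, 7.5, 0, 0], squeeze=8)

```text
time: 18.45
position: [0.5248, 0.0311, 0.2282]
eef_rot: [0.003, 2.22, -2.22]
ft_force: [-1.2, 0.1, -0.2]
finger_gap: 0.0223
```

```bash
python3 - <<'E'
from h import *
L=[grab('side') for _ in range(6)];s=L[0];s['px']=np.mean([l['px'] for l in L],0).round().astype(np.uint8);store(s,'s9');print(read_state()['position'],read_state()['ft_force']);c=dict(s);c['px']=np.clip(np.mean([l['px'] for l in L],0)*3,0,255).astype(np.uint8);save(c,'s9c.png',10,(200,130,260,190))
E
```

```text
[0.52522352 0.03108674 0.22834602] [-1.33312479  0.69366972 -0.05098822]
```

View pics/s9c.png

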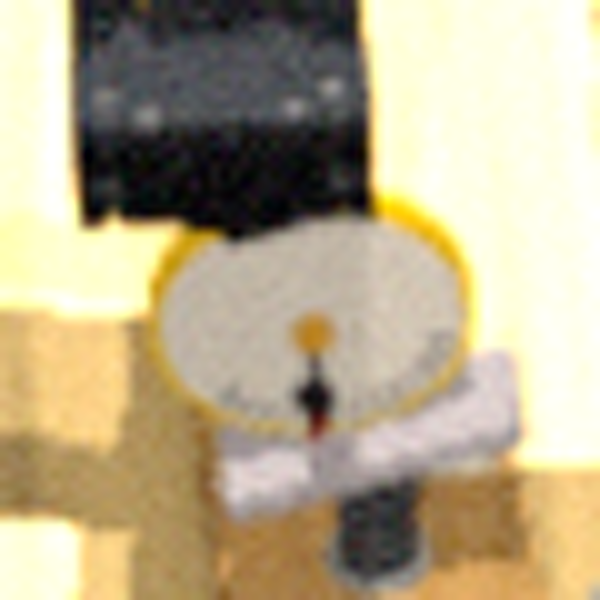

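```bash
cat > pm.py <<'E'
from g import *
def analyse(c,y0,box):
    u0,v0,u1,v1=box
    I=c['px'].astype(float)[v0:v1,u0:u1];U,V=np.meshgrid(np.arange(u0,u1),np.arange(v0,v1))
    r,g,b=I[...,0],I[...,1],I[...,2]
    red=np.clip(r-1.6*np.maximum(g,b)-4,0,None)*(g<0.35*r+6)
    print('max red',red.max())
    gx=np.array([0.,-1.]);o=np.array([0,y0,0.])
    return I,U,V,red
E
python3 - <<'E'
from pm import *
c=load('s9')
np.set_printoptions(linewidth=220)
b=(224,160,240,178)
I=c['px'][b[1]:b[3],b[0]:b[2]].astype(int)
for k in range(3):
    print('RGB'[k]);print(I[...,k])
E
```

```text
R
[[63 65 65 66 62 64 65 65 64 63 63 64 66 70 72 70]
 [64 64 63 64 64 64 62 63 64 63 65 64 67 70 70 70]
 [64 63 65 65 63 60 60 63 60 63 66 62 66 71 70 72]
 [62 65 64 64 63 62 60 62 62 62 64 62 65 70 71 70]
 [63 65 64 64 63 63 60 61 62 64 65 63 66 68 69 71]
 [64 63 64 63 64 64 57 47 59 63 65 64 66 70 70 70]
 [65 64 65 62 65 64 54 36 54 64 62 64 67 70 71 68]
 [63 65 66 64 66 61 54 32 49 63 63 65 67 70 70 68]
 [64 64 64 64 63 51 36 13 35 54 64 63 64 66 63 59]
 [62 62 64 64 58 40 13  6 16 44 62 61 62 60 62 58]
 [53 56 57 58 60 46 21  9 14 43 60 57 60 58 59 61]
 [59 60 54 58 59 56 43 20 32 51 60 59 62 63 64 62]
 [62 60 64 63 61 62 54 34 44 57 63 59 62 64 71 69]
 [53 55 57 54 57 59 56 45 53 57 57 62 71 71 74 74]
 [53 52 54 55 55 53 57 54 53 53 54 60 72 74 74 72]
 [54 58 68 70 69 68 62 55 54 51 52 61 72 76 74 69]
 [70 71 72 72 74 73 67 51 53 54 56 58 64 64 64 58]
 [75 73 71 73 74 73 72 54 52 53 54 55 57 54 54 52]]
G
[[60 61 61 61 59 60 61 60 60 59 60 60 62 66 68 65]
 [60 61 60 60 61 59 54 52 54 58 62 61 63 65 65 65]
 [60 59 61 62 58 51 46 45 47 54 62 58 62 67 66 66]
 [58 59 62 61 58 50 43 4
[... 962 characters left out ...]
51 39 18 15 26 44 56 53 57 59 59 60]
 [56 54 54 56 55 51 38 24 43 51 56 54 57 60 59 58]
 [56 56 55 54 56 54 48 30 47 55 53 56 56 60 61 58]
 [54 55 56 55 56 54 46 28 43 54 54 55 57 59 61 58]
 [55 54 54 54 56 45 32 13 30 47 56 55 56 55 55 50]
 [54 53 55 56 52 36  8  8 13 38 54 52 52 50 54 49]
 [45 49 50 50 52 39 18  5 13 37 51 48 53 49 50 45]
 [44 50 46 50 50 48 36  7 18 45 51 50 46 42 44 44]
 [42 36 38 36 40 45 38 11 18 34 45 42 42 51 60 59]
 [44 42 42 39 43 46 36 25 37 45 49 52 60 66 69 70]
 [49 47 50 51 52 49 49 44 46 49 50 55 66 70 68 68]
 [51 54 62 66 65 63 58 50 51 47 48 58 64 71 68 62]
 [64 67 70 67 68 68 62 47 50 50 51 53 60 60 60 53]
 [68 67 65 68 68 67 67 51 49 48 50 50 52 51 49 49]]
```

```bash
python3 - <<'E'
from g import *
gx=np.array([0.,-1.])
def red(c,box):
    u0,v0,u1,v1=box;I=c['px'].astype(float)[v0:v1,u0:u1];U,V=np.meshgrid(np.arange(u0,u1),np.arange(v0,v1))
    w=np.clip(I[...,0]-I[...,1]-7,0,None)*(I[...,2]>0.6*I[...,1]);return (w*U).sum()/w.sum(),(w*V).sum()/w.sum(),w.sum(),w
def org(c,box):
    u0,v0,u1,v1=box;I=c['px'].astype(float)[v0:v1,u0:u1];U,V=np.meshgrid(np.arange(u0,u1),np.arange(v0,v1))
    w=np.clip(I[...,0]-I[...,2]-16,0,None);return (w*U).sum()/w.sum(),(w*V).sum()/w.sum()
def tipdark(c,box):
    u0,v0,u1,v1=box;I=c['px'].astype(float)[v0:v1,u0:u1];U,V=np.meshgrid(np.arange(u0,u1),np.arange(v0,v1))
    w=np.clip(45-I.max(2),0,None);return (w*U).sum()/w.sum(),(w*V).sum()/w.sum()
for n,y0,pv in[('s7',.0494,(235.3,147.2)),('s8',.031,(237.4,159)),('s9',.031,(230.9,163))]:
    c=load(n);u,v=map(int,np.round(pv))
    r=red(c,(u-8,v+4,u+8,v+13));o=org(c,(u-4,v-3,u+5,v+3));b=tipdark(c,(u-4,v+3,u+6,v+9))
    O=np.array([0,y0,0.])
    P=plane(c,o,O,gx,.0095);B=plane(c,b,O,gx,.0095);M=plane(c,r[:2],O,gx,.0055)
    for q,nm in((B,'bob'),(M,'mark')):
        d=(q-P)*1000;print(n,nm,d.round(1),'ang',np.arctan2(-d[0],-d[2]).round(3))
    print(o,b,r[:3])
    if n!='s9':print(r[3].astype(int))
E
```

```text
s7 bob [ -0.2   0.  -23.8] ang 0.006
s7 mark [-10.1   4.  -37.8] ang 0.261
(np.float64(234.9880239520958), np.float64(147.21556886227546)) (np.float64(235.00325732899023), np.float64(153.3941368078176)) (np.float64(231.41353383458647), np.float64(156.07142857142858), np.float64(266.0))
[[ 0  0  0  0  0  0  0  0  0  0  0  0  0  0  0  0]
 [ 0  0  0  0  0  0  0  0  0  0  0  0  0  0  0  0]
 [ 0  0  0  0  0  0  0  0  0  0  0  0  0  0  0  0]
 [ 0  0  0  2  2 11  6  0  0  0  0  0  0  0  0  0]
 [ 0  0  0  4 17 28  9  0  1  0  0  0  0  0  0  0]
 [ 1  0  0 11 44 23  0  0  0  0  0  0  0  0  2  1]
 [ 3  0  4 18 39 23  0  0  0  0  0  0  1  0  0  0]
 [ 0  0  0  2  9  4  0  0  0  0  0  0  0  1  0  0]
 [ 0  0  0  0  0  0  0  0  0  0  0  0  0  0  0  0]]
s8 bob [  0.3   0.  -24. ] ang -0.014
s8 mark [ -8.5   4.  -37.4] ang 0.224
(np.float64(237.272131147541), np.float64(158.89508196721312)) (np.float64(237.4298245614035), np.float64(164.91228070175438)) (np.float64(234.22488038277513), np.float64(167.30143540669857), np.float64(209.0))
[[ 0  0  0  2  0  0  0  0  0  0  0  0  0  0  0  0]
 [ 0  0  0  0  0  0  0  0  0  0  0  0  0  0  0  0]
 [ 0  0  0  0  0  5  2  0  0  0  0  0  0  0  0  0]
 [ 0  0  0  2 11 17 10  0  0  0  0  0  0  0  0  0]
 [ 1  0  0  4 22 29 14  0  0  0  0  0  0  0  0  3]
 [ 0  0  0 11  0 32  0  0  0  3  2  1  0  2  1  0]
 [ 0  0  1  2 15  8  0  1  0  1  0  4  0  1  0  0]
 [ 0  1  0  0  0  0  0  0  0  0  0  0  0  0  0  0]
 [ 0  0  0  0  0  0  0  1  0  0  0  0  0  0  0  0]]
s9 bob [  0.2  -0.  -25.5] ang -0.008
s9 mark [  0.   4. -42.] ang -0.0
(np.float64(230.83386581469648), np.float64(162.94888178913737)) (np.float64(231.03870967741935), np.float64(169.2225806451613)) (np.float64(230.98305084745763), np.float64(172.16949152542372), np.float64(59.0))
```

The rocking works and the foot stays on the stud, with the pointer close to the mark. The mark estimates disagree: about 0.32 from the wrist view and about 0.25 from the side view. I'll bracket it instead, measuring a little beyond and a little short of the mark.

Request:
step_arm(commands=[3, 1, 0, 0, 6, 2, 0, 0, 9.5, 3.1, 0, 0, 12.6, 4.2, 0, 0, 12.6, 4.2, 0, 0, 12.6, 4.2, 0, 0, 12.6, 4.2, 0, 0, 12.6, 4.2, 0, 0, 12.6, 4.2, 0, 0])

```text
time: 19.88
position: [0.5121, 0.0311, 0.2239]
eef_rot: [0.003, 2.22, -2.22]
ft_force: [-2.2, -1.3, 0.1]
finger_gap: 0.022
```

```bash
cat > many.py <<'E'
from h import *
def many(fn,n=10,crop=(195,130,255,190)):
    L=[grab('side') for _ in range(n)];s=L[0];s['pxf']=np.mean([l['px'].astype(float) for l in L],0);s['pos']=read_state()['position'];s['px']=s['pxf'].round().astype(np.uint8)
    store(s,fn);c=dict(s);c['px']=np.clip(s['pxf']*3,0,255).astype(np.uint8);save(c,fn+'c.png',10,crop);print(s['pos'],read_state()['ft_force'],read_state()['time']);return s
E
python3 -c "
from many import *;many('s10')"
```

```text
[0.51255025 0.03111852 0.22410782] [-1.85121912 -0.04497402  0.46618599] 20.375
```

View pics/s10c.png

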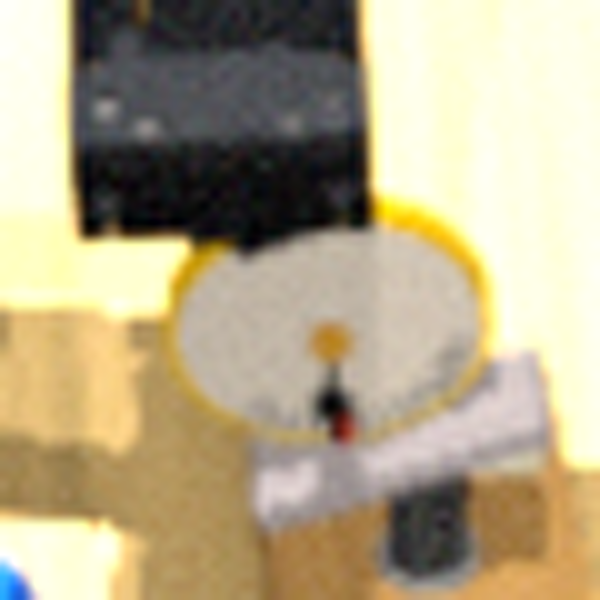

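```bash
python3 - <<'E'
from h import *
for n,b in(('s9',(210,155,260,195)),('s10',(210,155,260,195))):
    c=load(n);c['px']=np.clip(c['px'].astype(int)*3,0,255).astype(np.uint8);save(c,n+'d.png',15,b)
E
```

```text
(no output)
```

View pics/s9d.png

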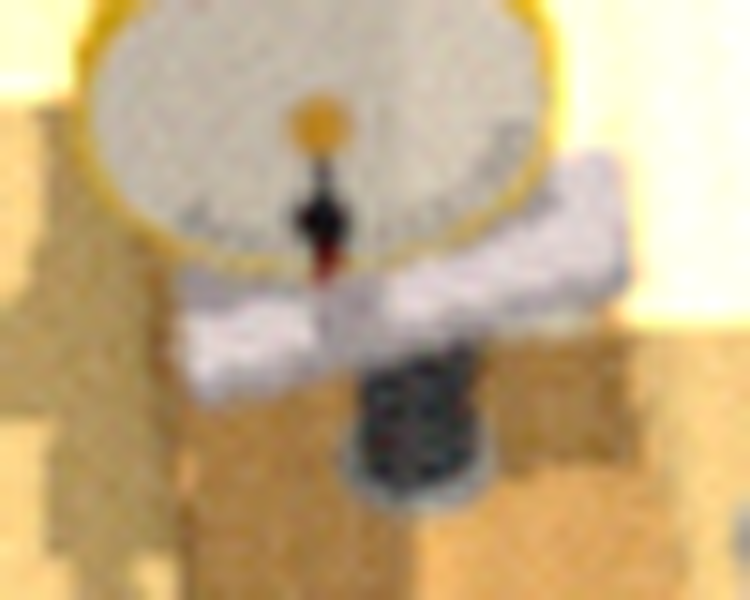

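View pics/s10d.png

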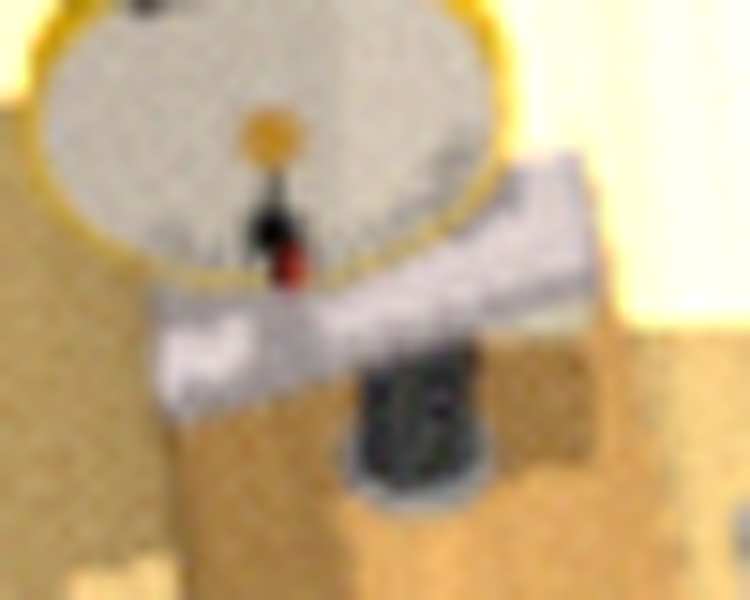

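Going past the mark made the foot slide about 5 mm along the stud. I'll rock back towards the mark, then grip harder, lift clear, re-centre the foot and press again.

Request:
step_arm(commands=[-3, -1, 0, 0, -6, -2, 0, 0, -8, -2.6, 0, 0, -8, -2.6, 0, 0, -8, -2.6, 0, 0, -8, -2.6, 0, 0, -8, -2.6, 0, 0, -8, -2.6, 0, 0], squeeze=6)

```text
time: 21.38
position: [0.5209, 0.0311, 0.2269]
eef_rot: [0.006, 2.219, -2.219]
ft_force: [1.1, 0.4, 0.3]
finger_gap: 0.0221
```

```bash
python3 -c "
from many import *;many('s11',6,(205,150,255,190))"
```

```text
[0.52060918 0.03109238 0.22673389] [ 0.3101144  -0.33740021 -0.65748076] 21.675
```

View pics/s11c.png

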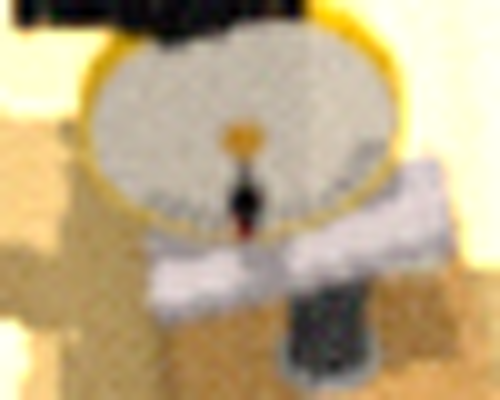

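Request:
step_arm(commands=[0, 0, 0, 0, 0, 0, 0, 0, 0, -3, 0, 0, 0, -7, 0, 0, 0, -12, 0, 0, 0, -15, 0, 0, 0, -15, 0, 0, 0, -15, 0, 0, 0, -15, 0, 0, 0, -15, 0, 0, 0, -15, 0, 0], squeeze=30)

```text
time: 23.05
position: [0.5205, 0.0311, 0.2417]
eef_rot: [0.004, 2.22, -2.219]
ft_force: [-0.8, -0.2, -2.6]
finger_gap: 0.022
```

```bash
python3 -c "
from many import *;many('s12',8,(205,145,255,190))"
```

```text
[0.52057984 0.03108858 0.24176587] [ 0.25505046  0.22019511 -2.19823905] 23.45
```

View pics/s12c.png

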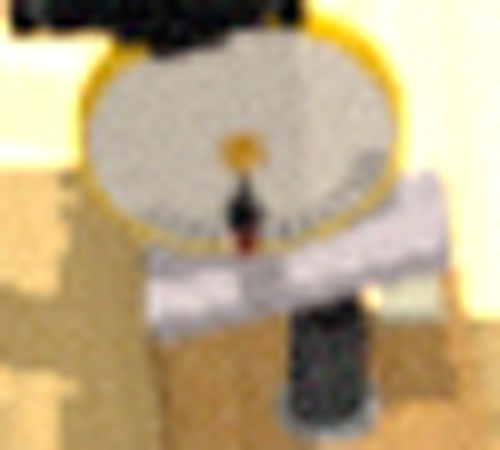

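```bash
cat > num.py <<'E'
from h import *
import sys
np.set_printoptions(linewidth=200,precision=0,suppress=True)
def num(n,pu,pv):
    c=load(n);I=c.get('pxf',c['px'].astype(float));u0=pu-6
    g=I[...,1];rg=I[...,0]-I[...,1]
    for v in range(pv+2,pv+12):
        G=g[v,u0:u0+13];base=np.median(np.r_[G[:3],G[-3:]]);w=np.clip(base-G-5,0,None)
        r=np.clip(rg[v,u0:u0+13]-6.5,0,None);k=np.arange(u0,u0+13)
        print(v,'dark %.2f (%.0f)'%((w*k).sum()/max(w.sum(),1e-6),w.sum()),'red %.2f (%.0f)'%((r*k).sum()/max(r.sum(),1e-6),r.sum()), r[2:11])
num(sys.argv[1],int(sys.argv[2]),int(sys.argv[3]))
E
for a in "s9 231 163" "s10 228 164" "s11 229 164" "s12 229 160"; do echo $a; python3 num.py $a; done
```

```text
s9 231 163
165 dark 230.85 (26) red 230.44 (4) [0. 0. 0. 2. 2. 0. 0. 0. 0.]
166 dark 231.06 (35) red 0.00 (0) [0. 0. 0. 0. 0. 0. 0. 0. 0.]
167 dark 231.10 (42) red 0.00 (0) [0. 0. 0. 0. 0. 0. 0. 0. 0.]
168 dark 230.97 (97) red 0.00 (0) [0. 0. 0. 0. 0. 0. 0. 0. 0.]
169 dark 230.92 (159) red 0.00 (0) [0. 0. 0. 0. 0. 0. 0. 0. 0.]
170 dark 231.07 (124) red 0.00 (0) [0. 0. 0. 0. 0. 0. 0. 0. 0.]
171 dark 231.28 (86) red 231.63 (14) [0. 0. 0. 0. 8. 6. 0. 0. 0.]
172 dark 231.41 (61) red 231.19 (28) [ 2.  0.  0.  0. 12. 12.  2.  0.  0.]
173 dark 231.14 (29) red 231.27 (20) [ 0.  0.  0.  4. 12.  4.  0.  0.  0.]
174 dark 231.57 (7) red 231.00 (2) [0. 0. 0. 0. 2. 0. 0. 0. 0.]
s10 228 164
166 dark 227.72 (23) red 228.00 (2) [0. 0. 0. 0. 2. 0. 0. 0. 0.]
167 dark 227.68 (29) red 0.00 (0) [0. 0. 0. 0. 0. 0. 0. 0. 0.]
168 dark 227.67 (46) red 0.00 (0) [0. 0. 0. 0. 0. 0. 0. 0. 0.]
169 dark 227.79 (122) red 0.00 (0) [0. 0. 0. 0. 0. 0. 0. 0. 0.]
170 dark 227.82 (157) red 0.00 (0) [0. 0. 0. 0. 0. 0. 0. 0. 0.]
171 dark 228.03 (144) red 229.04 (13) [ 0.  0.  0.  0.  1. 10.  1.  0.  0.]
172 dark 228.47 (95)
[... 885 characters left out ...]
00 (0) [0. 0. 0. 0. 0. 0. 0. 0. 0.]
s12 229 160
162 dark 228.71 (21) red 229.08 (2) [0. 0. 0. 0. 1. 0. 0. 0. 0.]
163 dark 228.85 (31) red 0.00 (0) [0. 0. 0. 0. 0. 0. 0. 0. 0.]
164 dark 228.82 (67) red 0.00 (0) [0. 0. 0. 0. 0. 0. 0. 0. 0.]
165 dark 228.80 (116) red 0.00 (0) [0. 0. 0. 0. 0. 0. 0. 0. 0.]
166 dark 228.97 (146) red 0.00 (0) [0. 0. 0. 0. 0. 0. 0. 0. 0.]
167 dark 228.92 (97) red 230.00 (1) [0. 0. 0. 0. 0. 1. 0. 0. 0.]
168 dark 229.22 (74) red 229.13 (20) [0. 0. 0. 5. 8. 8. 0. 0. 0.]
169 dark 229.16 (62) red 228.74 (37) [ 0.  1.  3.  7. 13. 10.  1.  0.  0.]
170 dark 229.08 (32) red 229.13 (19) [0. 0. 0. 4. 9. 6. 0. 0. 0.]
171 dark 229.72 (7) red 0.00 (0) [0. 0. 0. 0. 0. 0. 0. 0. 0.]
```

Gripped at 30 N, the gauge holds its tilt off the stud. I'll shift it 6.5 mm to bring the foot's middle over the stud and press again.

Request:
step_arm(commands=[-3, 0, 0, 0, -6.5, 0, 0, 0, -6.5, 3, 0, 0, -6.5, 6, 0, 0, -6.5, 9, 0, 0, -6.5, 11, 0, 0, -6.5, 13, 0, 0, -6.5, 13, 0, 0, -6.5, 13, 0, 0, -6.5, 13, 0, 0, -6.5, 13, 0, 0, -6.5, 13, 0, 0])

```text
time: 24.95
position: [0.527, 0.0311, 0.2288]
eef_rot: [0.004, 2.22, -2.22]
ft_force: [-2.1, -0.5, 0.4]
finger_gap: 0.0216
```

```bash
python3 -c "
from many import *;many('s13',10,(205,145,260,190))"; python3 num.py s13 231 164
```

```text
[0.52705727 0.03113193 0.22874931] [-0.81864475  0.04830202  0.19477493] 25.45
166 dark 231.31 (34) red 0.00 (0) [0. 0. 0. 0. 0. 0. 0. 0. 0.]
167 dark 231.36 (63) red 0.00 (0) [0. 0. 0. 0. 0. 0. 0. 0. 0.]
168 dark 231.33 (111) red 0.00 (0) [0. 0. 0. 0. 0. 0. 0. 0. 0.]
169 dark 231.25 (142) red 0.00 (0) [0. 0. 0. 0. 0. 0. 0. 0. 0.]
170 dark 231.21 (119) red 0.00 (0) [0. 0. 0. 0. 0. 0. 0. 0. 0.]
171 dark 231.36 (80) red 231.34 (11) [0. 0. 0. 0. 7. 4. 0. 0. 0.]
172 dark 231.39 (58) red 231.07 (26) [ 2.  0.  0.  2. 12.  7.  1.  0.  0.]
173 dark 231.35 (25) red 231.25 (15) [0. 0. 0. 1. 8. 5. 0. 0. 0.]
174 dark 0.00 (0) red 231.00 (0) [0. 0. 0. 0. 0. 0. 0. 0. 0.]
175 dark 233.06 (33) red 0.00 (0) [0. 0. 0. 0. 0. 0. 0. 0. 0.]
```

View pics/s13c.png

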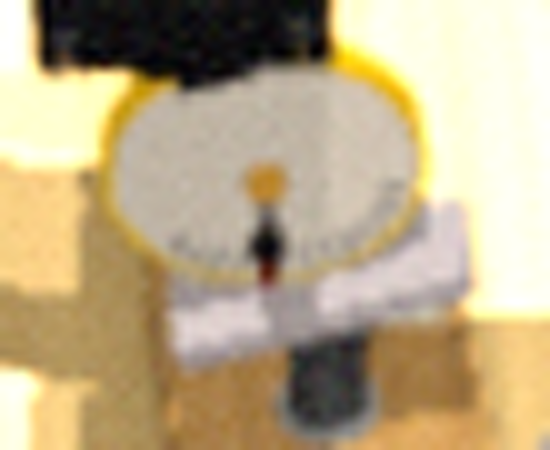

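Request:
step_arm(commands=[0, 0, 0, 0, 0, 0, 0, 0, 0, 0, 0, 0, 0, 0, 0, 0, 0, 0, 0, 0, 0, 0, 0, 0, 0, 0, 0, 0, 0, 0, 0, 0])

```text
time: 26.45
position: [0.5271, 0.0311, 0.2288]
eef_rot: [0.004, 2.22, -2.22]
ft_force: [-1.2, 0.1, -0.1]
finger_gap: 0.0218
```

```bash
python3 -c "
from many import *;s=many('s14',10,(205,145,260,190));save(s,'s14full.png');t=grab('top');save(t,'t14.png')
print(abs(read_state()['joint_vel']).max())"; python3 num.py s14 231 164
```

```text
[0.52707205 0.03107672 0.22878232] [-1.42154721 -0.13966319  0.00698324] 26.95
0.002427307527203289
166 dark 231.32 (34) red 0.00 (0) [0. 0. 0. 0. 0. 0. 0. 0. 0.]
167 dark 231.39 (57) red 0.00 (0) [0. 0. 0. 0. 0. 0. 0. 0. 0.]
168 dark 231.39 (117) red 0.00 (0) [0. 0. 0. 0. 0. 0. 0. 0. 0.]
169 dark 231.29 (142) red 0.00 (0) [0. 0. 0. 0. 0. 0. 0. 0. 0.]
170 dark 231.21 (124) red 231.00 (1) [0. 0. 0. 0. 1. 0. 0. 0. 0.]
171 dark 231.31 (81) red 231.14 (11) [ 0.  0.  0.  0. 10.  1.  0.  0.  0.]
172 dark 231.31 (64) red 231.22 (25) [ 1.  2.  0.  1. 11.  6.  1.  1.  0.]
173 dark 231.33 (23) red 231.33 (14) [0. 0. 0. 0. 8. 5. 0. 0. 0.]
174 dark 0.00 (0) red 0.00 (0) [0. 0. 0. 0. 0. 0. 0. 0. 0.]
175 dark 233.08 (34) red 0.00 (0) [0. 0. 0. 0. 0. 0. 0. 0. 0.]
```

View pics/s14full.png

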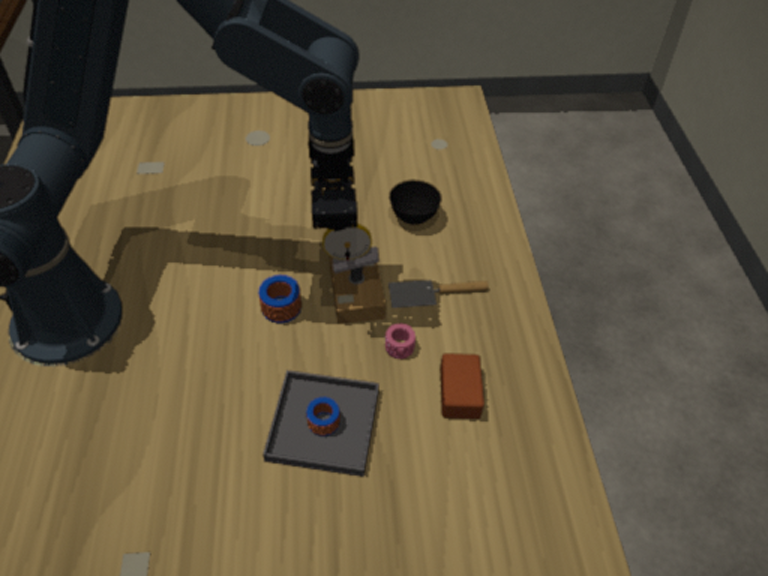

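View pics/s14c.png

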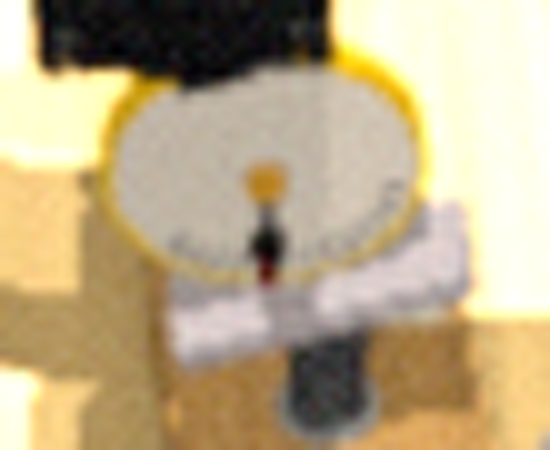

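View pics/t14.png

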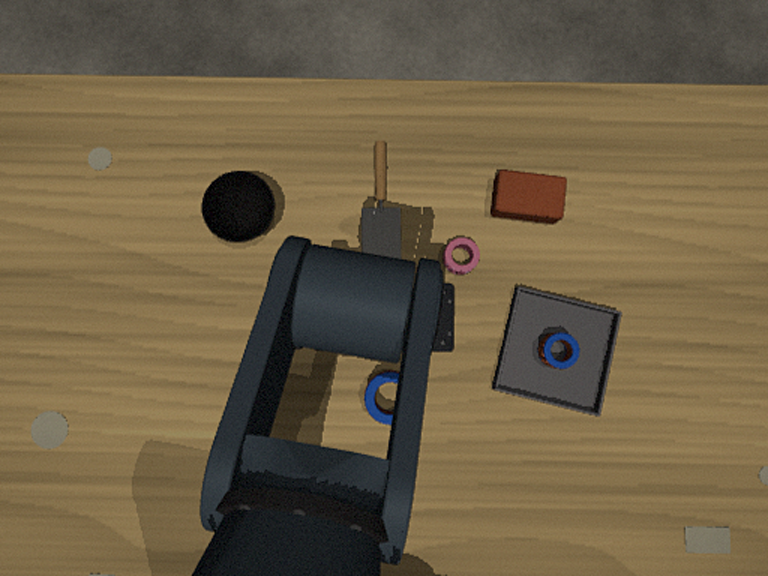

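Everything is in place and still:
- **Pointer:** at column 231.3, on the mark (231.2–231.3).
- **Foot:** its middle is on the stud.
- **Bobbin:** in the tray at (558,350).
- **Bowl, spatula and clay:** at their original pixels.

```bash
python3 -c "
from rig import finish_job;print(finish_job())"
```

```text
the job is handed in; nothing more can be done
None
```

I lifted the small blue-rimmed bobbin off the stud and stood it on its end in the grey tray. I then gripped the gauge by its stem, pressed the middle of its foot on the stud and rocked it to the red mark. I handed the job in at about 27 s, still holding it.

**Last checks**
- **Pointer:** it lay within about 0.1 px of the mark in the side view, roughly 0.01–0.02 rad.
- **Foot:** its middle was within about 1–2 mm of the stud axis in the side view. Front to back I relied on the position measured earlier.
- **Stud:** it had sunk about 4.5 mm, judged from arm height and wrist force (stop at 12 mm).
- **Stillness and surroundings:** the arm was still, and the bowl, spatula and clay were at their starting pixels.

**What went wrong or disagreed**
- The first wrist view gave the mark as about 0.32 rad, while the side view suggested about 0.25. I settled it by comparing pointer and mark directly in the side view.
- Rocking past the mark made the foot slide about 5–7 mm along the stud. I gripped harder, lifted the gauge clear, re-centred it and pressed again.

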